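Refit the two burrs of a coffee grinder

TASK

The coffee grinder has been cleaned and its two burrs lie on the black mat: put them back. First set the lower burr (brass hexagonal post, teeth inside its bore) over the splined drive shaft in the grinder's round collar and, with light pressure, turn it until its inner teeth find the gaps between the splines and it drops fully home. Then lower the upper burr (black throat, three tabs outside) over it so that the tabs go down through the three slots of the collar onto the ledge, turn it clockwise as seen from above until its tabs come up against their stops under the lip, and let go. Burr edges are brittle: feel your way and never press or twist a burr against the grinder with more than 60 N. Do not disturb the cup, muffin, candle and brush.

Things in the scene. Friction and masses are not known exactly. Their poses are not given: they have to be found in the camera images.
- grinder: Red coffee grinder without hopper, fixed; housing 172 (x) x 128 (y) x 128 mm high, spout and cup rest on its -x side out to 140 mm from the axis, below 120 mm. Origin: on the counter, on the vertical axis shared by collar and shaft; z up. On top a round aluminium collar, outer radius 58 mm, rim at z = 160.5 mm, open above, with a chamber of radius 35 mm and a splined shaft in it.
- collar_rim (a point): On the axis, level with the rim, z = 160.5 mm. The rim's lip is 4 mm thick, inner radius 39.5 mm, cut by three slots 17 mm wide, centred at 32, 152 and 272 degrees counter-clockwise (from above) from the grinder's x axis; short red marks show them. Black dots at 0, 120 and 240 degrees: where the tabs stand when locked.
- ledge (a point): On the axis, level with the ledge where the upper burr's underside rests when home, z = 150 mm. Between ledge and lip a groove 6.5 mm high, out to radius 45.5 mm: a tab let down through its slot can turn there only clockwise, by 32 degrees, to a hard stop (locked, under the lip). Counter-clockwise the groove is closed.
- shaft_seat (a point): On the axis, top of the shaft's shoulder (radius 19 mm), z = 140 mm, where the lower burr's underside rests when home. The shaft turns only against about 0.5 N m, so it stays put under light turning.
- spline_top (a point): On the axis, level with the tops of the shaft's four splines, z = 152 mm (each 5.2 mm wide, out to radius 12.5 mm, 90 degrees apart). Above them a smooth pilot, radius 8.2 mm to z = 154, then a cone to radius 3.5 mm at z = 160. This point does not turn with the shaft: the splines stand at any angle, which is not reported and must be felt or seen.
- lower_burr: Loose steel burr, 0.15 to 0.3 kg, right way up on the mat. Origin: centre of its underside, z up. Flange 60 mm across, 8 mm high, hub of radius 17 mm to z = 25, hexagonal brass post above. Blind bore below, radius 13.5, 22 mm deep, four inward teeth 6.8 mm wide, at 0, 90 ... degrees, inner radius 9.2 mm, z = 0 to 12. Teeth off the gaps: rests 12 mm above home; on them (+-0.15 rad) it sinks home.
- post (a point): On the lower burr's axis, 46 mm above its underside: grip it here. Hexagonal post, 20 mm across flats, z = 26 to 56 mm; flats' normals at 0, 60, 120 ... degrees from the burr's x axis. Everything below z = 24 mm goes down into the collar.
- upper_burr: Loose ring burr, 0.18 to 0.36 kg, right way up on the mat. Origin: centre of its underside, z up. Steel flange 74 mm across, 8 mm high; three tabs at 0, 120 and 240 degrees from its x axis, 12 mm wide, 5 mm thick (z = 0 to 5), out to radius 43 mm; black throat above; bore 41 mm, passes over the lower burr. With its tabs on the lip, not in the slots, it stands 10.5 mm too high.
- throat (a point): On the upper burr's axis, 33 mm above its underside: grip it here. Eight-sided black throat, 47 mm across flats, z = 12 to 38 mm; flats' normals at 0, 45, 90 ... degrees from the burr's x axis. Everything below z = 11 mm goes down into the collar.
- mat: Fixed black rubber mat, 160 (x) x 270 (y) x 3 mm, on which both burrs stand, about 124 mm apart; origin: centre of its underside. (Behind the work, beyond x = 0.60 m, a wall shelf hangs over the counter with its underside 0.55 m up: keep the arm out from under its edge.)
- cup: White espresso cup, 63 x 88 x 53 mm, stands on the counter; leave it alone. Origin: centre of its underside.
- muffin: Muffin in a pleated cup, 79 x 77 x 75 mm; leave it alone. Origin: centre of its underside.
- candle: Tea light, 38 mm in diameter, 18 mm high; leave it alone. Origin: centre of its underside.
- brush: Cleaning brush, 170 mm long, lying behind the mat; leave it alone. Origin: near its middle, on the counter.
Mind the look-alikes: they are no part of the job. What is shaped like the upper_burr but blue is not meant.

How it is judged:
By the outcome, as a careful person would: the job done as asked, in the order asked, and still so for the second after the job is handed in, with the robot touching nothing.
It also fails if it takes over 72 s, if anything falls off the work surface, if the arm or the gripper's body presses on something with over 40 N, if the wrist force passes 120 N, or if a joint passes its speed limit or range.

ROBOT

A 7-joint arm with a two-finger parallel gripper is mounted at the origin on a cart in front of the work surface, level with it; the furniture and walls round the work are solid. World frame = base frame: x ahead of the robot, y to its left, z up, the work surface at z = 0. Lengths are in mm, angles in rad, forces in N, time in s.
With the tool pointing down it reaches from about 400 to 875 mm from the base axis. Payload 19.3 kg.
Tool frame: the origin (TCP) lies on the centre line of the jaws, within the pads' length; the fingertips stand arm.tips_ahead ahead of it and the grasp point (between the pads) lies 6 mm ahead of it (arm.tips_ahead is the distance from the TCP to the fingertips, in mm); z points along the fingers, y is the line along which they close (so a half turn about z gives the same grasp; the last joint's range is limited). The gripper opens to 85 mm and grips with 20 to 120 N. Pads are 22 mm wide; open, the fingers measure 114 mm over their backs; the gripper's body (76 mm by 85 mm) begins 54 mm behind the grasp point. The pads swing forward as they close: fully open they stand 13 mm farther back than shut.
Start: joints at [-1.354, 0.521, -0.036, 1.599, 0.021, 1.021, -0.113], TCP at [176.822, 599.458, 256.291] pointing down, gripper open.
Joint ranges: [-2.91, 2.91], [-0.3, 2.13], [-1.5, 1.42], [0.17, 2.43], [-1.26, 4.41], [0.16, 1.93], [-2.52, 2.52]. Speed limits (rad/s): [1.89, 1.89, 2.39, 2.39, 3.01, 3.01, 3.01].

INTERFACE

Orientations are given as a unit quaternion [x, y, z, w].
In Python, from workcell import arm, viewer gives the robot as it stands. The module is installed in compiled form; this text tells all that it offers.
- The arm moves only by the tool arm_command, never from a script. Its argument "moves" is a list of rows, each an object of numbers: "jaw": the closure in counts, from 0 (fully open) to 255 (shut); "dx", "dy", "dz": the shift along the tool's x, y, z in m; "wx", "wy", "wz": the turn, a rotation vector about the tool's x, y, z in degrees. In form: [{"jaw": .., "dx": .., "dy": .., "dz": .., "wx": .., "wy": .., "wz": ..}, ...]. A call has 1 to 12 rows; each row is the pose to reach, as a shift and turn from the pose commanded when the call began, along the tool's axes at that moment; what a row does not reach only later rows make up. A row lasts 1/12 s, in which the tool goes at most 41.7 mm and 7.16 degrees, less where a joint would pass 70% of its speed; a pose out of reach is approached as far as the arm can. A call with a gripper value outside its range is refused whole. The fingers move at their own pace and stop on an object; "newtons" is the grip in N (left out, the last holds). Time passes only in rows, so rows that repeat a pose let the fingers close. It gives the time, the measured TCP pose, the force, the opening and the grip force at its end, in the units of the state.
- arm.read_state(): the state, without advancing time (a new reading comes with each control period).
- viewer.snapshot(name): name is "side" or "top" or "wrist"; returns the picture (480x640x3 uint8, red, green, blue); there is no depth.
- viewer.calibration(name): a dict with "fx", "fy", "cx", "cy" (pixels), "R" (3x3) and "t" (3): a world point X has camera coordinates R X + t. Camera axes: x right, y down, z forward; pixel columns grow to the right and rows downward; lengths in mm; the calibration is good to about 2 mm. A picture is of the moment at which its call begins: read the wrist's pose just before it. calibration takes no time and is no camera call; for the wrist camera it gives the pose at the moment of the call.
- arm.finish_job(): hands the job in; it is judged then, once.
The state is a dict: "t": time; "joint_pos": joint angles; "joint_vel": joint speeds; "effort": joint torques, N m; "eef_pos": TCP position; "tcp_rot": TCP orientation; "ft_force": force on the tool from outside, world axes, zero at the start; "ft_torque": the same for the moment, N m; "opening": opening from 0.0 (shut) to 1.0 (fully open); "gripper_force": force on a finger pad.
Only numpy, scipy, OpenCV 4.12 (cv2) and the standard library are available. Lean on these libraries where they do the work, as an engineer would, in place of code of your own. Each camera call takes 0.05 s, during which the arm holds its last target. There are 200 camera calls.

## Working session

There is one attempt and no reset: what is moved stays moved. The work goes in short steps, Python scripts to look and compute and a tool call to move; the robot and the scene stay as the last step left them, time stands still between calls to the robot, and variables do not carry over. Pictures are saved under pics/ and viewed, at most 13 in all, crops included, and the job is handed in when it is done.

Besides the shell and the picture viewer there is one more tool, called after "Request:" as a command line: name --argument value ..., lists and objects as JSON in quotes. arm_command: Moves the arm, as the interface text tells. Its arguments: {"type":"object","properties":{"moves":{"type":"array"},"newtons":{"type":"number"}},"required":["moves"]}

```bash
mkdir -p pics
cat > h.py <<'E'
import numpy as np, cv2
from workcell import arm, viewer
from scipy.spatial.transform import Rotation as Ro
def snap(n,f=None):
    c=viewer.calibration(n); im=viewer.snapshot(n)
    if f: cv2.imwrite('pics/'+f,im[:,:,::-1])
    return im,c
def ray(c,u,v):
    R=np.array(c['R']);t=np.array(c['t'])
    d=R.T@np.array([(u-c['cx'])/c['fx'],(v-c['cy'])/c['fy'],1]);return -R.T@t,d
def onz(c,u,v,z):
    o,d=ray(c,u,v);return o+d*(z-o[2])/d[2]
def proj(c,X):
    p=np.array(c['R'])@np.array(X,float)+np.array(c['t']);return np.array([c['fx']*p[0]/p[2]+c['cx'],c['fy']*p[1]/p[2]+c['cy']])
E
python3 - <<'E'
from h import *
s=arm.read_state();print({k:np.round(v,3) for k,v in s.items()},arm.tips_ahead)
print(Ro.from_quat(s['tcp_rot']).as_matrix().round(3))
a,ca=snap('top','top0.png');b,cb=snap('side','side0.png');w,cw=snap('wrist','wrist0.png')
for c in(ca,cb,cw):print(c)
E
```

```text
{'t': np.float64(0.0), 'joint_pos': array([-1.354,  0.522, -0.036,  1.6  ,  0.021,  1.021, -0.113]), 'joint_vel': array([-0.   , -0.001,  0.001, -0.001, -0.001,  0.002,  0.001]), 'effort': array([-1.0000e-03, -9.2710e+01,  1.9800e+00, -3.6993e+01,  1.8000e-02,
        8.0000e-03,  0.0000e+00]), 'eef_pos': array([176.747, 599.185, 255.73 ]), 'tcp_rot': array([ 0.143,  0.99 , -0.001, -0.   ]), 'ft_force': array([-0.497,  0.062, -0.203]), 'ft_torque': array([ 0.04 , -0.033, -0.036]), 'gripper_force': np.float64(0.0), 'opening': np.float64(0.997)} 25.0
[[-0.959  0.283 -0.   ]
 [ 0.283  0.959 -0.001]
 [-0.    -0.001 -1.   ]]
{'fx': 487.0034588467933, 'fy': 487.0034588467933, 'cx': 317.07690500937343, 'cy': 230.60596473412278, 'R': array([[ 0.00767112, -0.99990803, -0.01118383],
       [-0.99401419, -0.00640605, -0.1090631 ],
       [ 0.10898143,  0.01195352, -0.99397191]]), 't': array([  81.51320759,  531.85472261, 1189.00894439])}
{'fx': 619.37790355156, 'fy': 619.37790355156, 'cx': 322.8410625787219, 'cy': 245.01459979670693, 'R': array([[-0.99896   , -0.04548242,  0.00320316],
       [-0.03078316,  0.62094944, -0.78324593],
       [ 0.03363492, -0.78252996, -0.62170375]]), 't': array([ 492.67967774,   72.048154  , 1790.77797417])}
{'fx': 412.8078485326876, 'fy': 412.8078485326876, 'cx': 321.993900898376, 'cy': 241.47226439381262, 'R': array([[ 0.28207735,  0.95939045, -0.00152619],
       [ 0.92008534, -0.27006961,  0.2837347 ],
       [ 0.27180019, -0.08143936, -0.95890161]]), 't': array([-624.99216872,  -37.64222906,  378.46556153])}
```

View pics/top0.png

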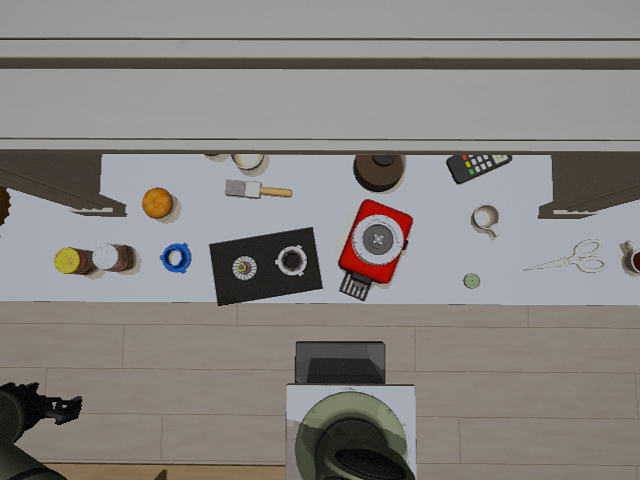

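View pics/side0.png

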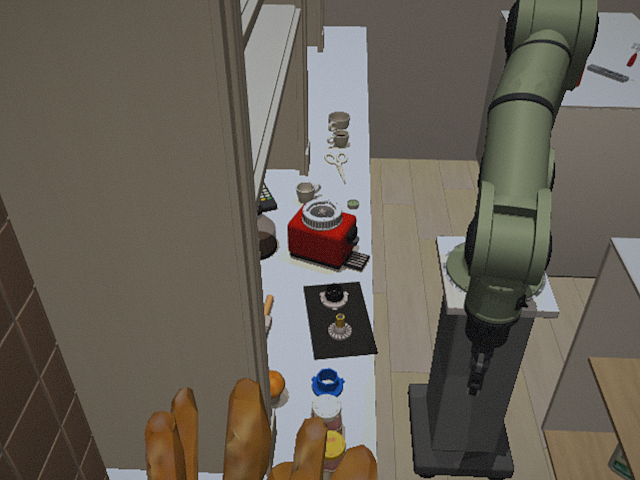

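Top view: lower burr (brass post) is at px (245,267). Upper burr (black throat) is at (291,261). The blue ring at (176,257) is a look-alike, not meant. The grinder collar is at (378,239), with its spout toward (355,288).

Run:
```python
from h import *
a=cv2.imread('pics/top0.png')[:,:,::-1];c=viewer.calibration('top')
for n,u,v,z in[('lower flange',245,267.5,11),('upper flange',291,261,11),('collar',378,239.5,160.5),('spout',355,288,100)]:print(n,onz(c,u,v,z).round(1))
hsv=cv2.cvtColor(a[190:310,160:430].copy(),cv2.COLOR_RGB2HSV)
m=((hsv[...,2]<60)).astype(np.uint8)
r=cv2.inRange(hsv,(0,150,60),(8,255,255))|cv2.inRange(hsv,(172,150,60),(180,255,255))
for mm in(m,r):
    cs,_=cv2.findContours(mm,0,2);k=max(cs,key=cv2.contourArea);re=cv2.minAreaRect(k);print(re[0][0]+160,re[0][1]+190,re[1],re[2])
cv2.imwrite('pics/c1.png',cv2.resize(a[195:310,160:430,::-1],None,fx=2.9,fy=2.9,interpolation=cv2.INTER_CUBIC))
```

```text
lower flange [438.5 266.7  11. ]
upper flange [455.7 150.7  11. ]
collar [497.9 -52.  160.5]
spout [389.9  -4.8 100. ]
264.7162170410156 266.29730224609375 (61.978416442871094, 105.8729476928711) 80.53767395019531
375.79310607910156 241.01723861694336 (54.965824127197266, 72.60687255859375) 21.801406860351562
```

View pics/c1.png

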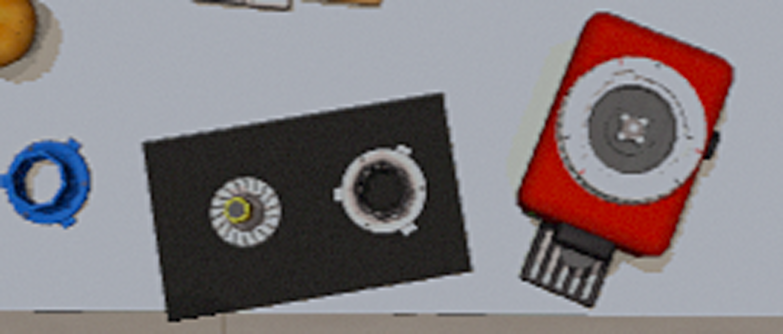

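Confirmed: the lower burr (brass hex post) is at crop (246,212), and the black-throat upper burr at (384,191) has tabs at about -26, 94 and 214°. The blue one at (50,182) is left out. The mat, burr spacing (~117 mm) and grinder size all fit. Next I move over the lower burr and look from close by.

Request:
arm_command --moves '[{"jaw": 0,"dx": -0.015,"dy": -0.011,"dz": 0.001},{"jaw": 0,"dx": -0.045,"dy": -0.034,"dz": 0.003},{"jaw": 0,"dx": -0.078,"dy": -0.059,"dz": 0.005},{"jaw": 0,"dx": -0.111,"dy": -0.084,"dz": 0.007},{"jaw": 0,"dx": -0.144,"dy": -0.109,"dz": 0.009},{"jaw": 0,"dx": -0.177,"dy": -0.134,"dz": 0.011},{"jaw": 0,"dx": -0.21,"dy": -0.159,"dz": 0.013},{"jaw": 0,"dx": -0.243,"dy": -0.184,"dz": 0.015},{"jaw": 0,"dx": -0.276,"dy": -0.209,"dz": 0.017},{"jaw": 0,"dx": -0.305,"dy": -0.231,"dz": 0.019},{"jaw": 0,"dx": -0.325,"dy": -0.247,"dz": 0.02},{"jaw": 0,"dx": -0.333,"dy": -0.253,"dz": 0.02}]'

```text
schema error: expected keys jaw, dx, dy, dz, wx, wy, wz
```

Run:
```python
from h import *
s=arm.read_state();print(s['t'],s['eef_pos'].round(1),s['joint_pos'].round(3),s['ft_force'].round(1))
w,c=snap('wrist','wrist1.png')
print({k:np.round(v,4).tolist() for k,v in c.items()}, proj(c,[438.5,266.7,50]),proj(c,[455.7,150.7,40]))
```

```text
0.15 [176.7 599.3 255.9] [-1.354  0.522 -0.036  1.6    0.021  1.021 -0.113] [-0.1 -0.4  0.2]
{'fx': 412.8078, 'fy': 412.8078, 'cx': 321.9939, 'cy': 241.4723, 'R': [[0.2821, 0.9594, -0.0014], [0.9201, -0.2701, 0.2837], [0.2718, -0.0813, -0.9589]], 't': [-625.0764, -37.6295, 378.4484]} [ 85.1392073  538.49604735] [3.06215922e-01 5.63419785e+02]
```

View pics/wrist1.png

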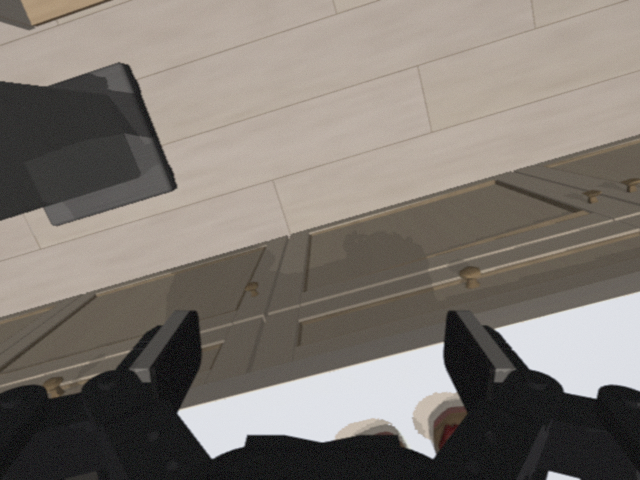

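Request:
arm_command --moves '[{"jaw": 0,"dx": -0.015,"dy": -0.011,"dz": 0.001,"wx": 0,"wy": 0,"wz": 0},{"jaw": 0,"dx": -0.045,"dy": -0.034,"dz": 0.003,"wx": 0,"wy": 0,"wz": 0},{"jaw": 0,"dx": -0.078,"dy": -0.059,"dz": 0.005,"wx": 0,"wy": 0,"wz": 0},{"jaw": 0,"dx": -0.111,"dy": -0.084,"dz": 0.007,"wx": 0,"wy": 0,"wz": 0},{"jaw": 0,"dx": -0.144,"dy": -0.109,"dz": 0.009,"wx": 0,"wy": 0,"wz": 0},{"jaw": 0,"dx": -0.177,"dy": -0.134,"dz": 0.011,"wx": 0,"wy": 0,"wz": 0},{"jaw": 0,"dx": -0.21,"dy": -0.159,"dz": 0.013,"wx": 0,"wy": 0,"wz": 0},{"jaw": 0,"dx": -0.243,"dy": -0.184,"dz": 0.015,"wx": 0,"wy": 0,"wz": 0},{"jaw": 0,"dx": -0.276,"dy": -0.209,"dz": 0.017,"wx": 0,"wy": 0,"wz": 0},{"jaw": 0,"dx": -0.305,"dy": -0.231,"dz": 0.019,"wx": 0,"wy": 0,"wz": 0},{"jaw": 0,"dx": -0.325,"dy": -0.247,"dz": 0.02,"wx": 0,"wy": 0,"wz": 0},{"jaw": 0,"dx": -0.333,"dy": -0.253,"dz": 0.02,"wx": 0,"wy": 0,"wz": 0}]'

```text
t: 1.2
eef_pos: [426.6, 258.9, 236.2]
tcp_rot: [0.145, 0.989, -0.001, 0.0]
ft_force: [0.3, -0.8, -0.0]
opening: 1.003
gripper_force: 0.0
```

Run:
```python
from h import *
s=arm.read_state();print(s['t'],s['eef_pos'].round(1),s['joint_pos'].round(3),s['ft_force'].round(1))
w,c=snap('wrist','wrist2.png')
print(proj(c,[438.5,266.7,50]),proj(c,[455.7,150.7,40]))
```

```text
1.2 [426.6 258.9 236.2] [-0.71   0.349  0.057  1.95  -0.025  0.844  0.639] [ 0.3 -0.8 -0. ]
[335.83978706 230.43986933] [204.92210617 285.97946037]
```

View pics/wrist2.png

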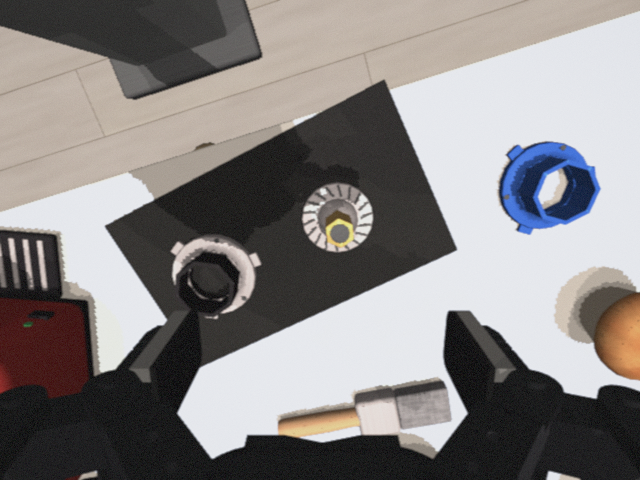

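The wrist view shows the brass post top at (341,234) on the lower burr flange at (337,217). The upper burr's throat is at (208,283), with tabs at (179,249), (255,261) and (213,315). The blue look-alike is at (550,185) and the brush is below.

Run:
```python
from h import *
im=cv2.imread('pics/wrist2.png')[:,:,::-1].copy();c=viewer.calibration('wrist')
hsv=cv2.cvtColor(im,cv2.COLOR_RGB2HSV)
m=np.zeros((480,640),np.uint8);sl=np.s_[205:260,315:370]
m[sl]=cv2.inRange(hsv[sl],(15,110,140),(40,255,255))
cs,_=cv2.findContours(m,0,1);k=max(cs,key=cv2.contourArea);k=cv2.convexHull(k)
P=np.array([onz(c,u,v,59)[:2] for u,v in k[:,0]]);
(cx,cy),r=cv2.minEnclosingCircle(P.astype(np.float32));print('post',cx,cy,'r',r,'(11.5)',P.shape)
# hex yaw: width vs direction minima, period 60
for a in range(0,60,4):
    w=[np.ptp(P@[np.cos(np.radians(a+q)),np.sin(np.radians(a+q))]) for q in(0,60,120)];print(a,np.round(w,1),round(np.mean(w),2))
# flange bright mask
def fl(x0,x1,y0,y1,z,t):
    s=np.s_[y0:y1,x0:x1];m=np.zeros((480,640),np.uint8);m[s]=((im[s].max(2)>t)).astype(np.uint8)*255
    m=cv2.morphologyEx(m,3,np.ones((5,5)));cs,_=cv2.findContours(m,0,1);k=max(cs,key=cv2.contourArea);return np.array([onz(c,u,v,z)[:2] for u,v in cv2.convexHull(k)[:,0]],np.float32)
Q=fl(290,385,170,262,11,110);print('lower flange',cv2.minEnclosingCircle(Q),cv2.fitEllipse(Q))
U=[(179,248),(256,261),(212,316)]
T=np.array([onz(c,u,v,8)[:2] for u,v in U]);print('tabs',T.round(1))
A=np.c_[2*T,np.ones(3)];x=np.linalg.solve(A,(T**2).sum(1));d=T-x[:2];print('upper c',x[:2],np.linalg.norm(d,axis=1),np.degrees(np.arctan2(d[:,1],d[:,0])))
big=np.hstack([cv2.resize(im[195:270,300:390],(450,375),interpolation=2),cv2.resize(im[225:330,155:275],(343,300),interpolation=2)[:,:].copy()if 0 else cv2.resize(im[225:325,160:252+0+0],(345,375),interpolation=2)])
cv2.imwrite('pics/c2.png',big[:,:,::-1])
```

```text
post 438.51544189453125 269.03399658203125 r 10.930586814880371 (11.5) (14, 2)
0 [20.9 19.1 21.6] 20.53
4 [20.8 18.6 21.3] 20.23
8 [20.6 18.1 21. ] 19.9
12 [20.4 18.3 20.5] 19.73
16 [20.1 18.6 20. ] 19.54
20 [19.7 19.  19.7] 19.48
24 [19.8 19.7 19.9] 19.8
28 [19.8 20.3 20.2] 20.12
32 [19.9 20.8 20.5] 20.41
36 [20.1 21.2 20.6] 20.65
40 [20.2 21.5 20.7] 20.8
44 [20.2 21.7 20.7] 20.87
48 [20.  21.8 20.9] 20.93
52 [19.8 21.8 21. ] 20.9
56 [19.5 21.7 21. ] 20.76
lower flange ((438.97186279296875, 269.30194091796875), 30.26863670349121) ((439.09710693359375, 269.25689697265625), (59.535221099853516, 60.2180061340332), 169.98130798339844)
tabs [[425.9 128.9]
 [456.6 189.6]
 [495.6 133. ]]
upper c [459.61773496 149.9217115 ] [39.78376606 39.78376606 39.78376606] [-148.07381989   94.41603223  -25.14405933]
```

View pics/c2.png

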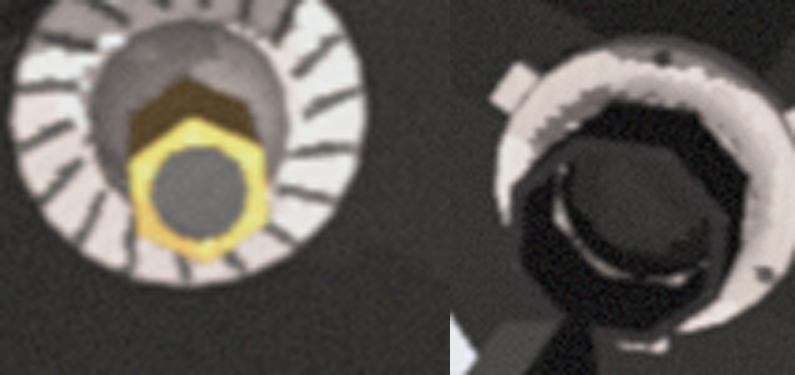

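Request:
arm_command --moves '[{"jaw": 80,"dx": -0.003,"dy": 0.003,"dz": 0.015,"wx": 0,"wy": 0,"wz": -2},{"jaw": 80,"dx": -0.008,"dy": 0.007,"dz": 0.045,"wx": 0,"wy": 0,"wz": -4},{"jaw": 80,"dx": -0.012,"dy": 0.0104,"dz": 0.075,"wx": 0,"wy": 0,"wz": -5.5},{"jaw": 80,"dx": -0.012,"dy": 0.0104,"dz": 0.1,"wx": 0,"wy": 0,"wz": -5.5},{"jaw": 80,"dx": -0.012,"dy": 0.0104,"dz": 0.115,"wx": 0,"wy": 0,"wz": -5.5},{"jaw": 80,"dx": -0.012,"dy": 0.0104,"dz": 0.12,"wx": 0,"wy": 0,"wz": -5.5},{"jaw": 80,"dx": -0.012,"dy": 0.0104,"dz": 0.12,"wx": 0,"wy": 0,"wz": -5.5},{"jaw": 80,"dx": -0.012,"dy": 0.0104,"dz": 0.12,"wx": 0,"wy": 0,"wz": -5.5}]'

```text
t: 1.92
eef_pos: [439.1, 269.8, 116.9]
tcp_rot: [0.095, 0.995, 0.0, 0.0]
ft_force: [-1.0, -0.7, 0.0]
opening: 0.684
gripper_force: 0.0
```

Request:
arm_command --moves '[{"jaw": 80,"dx": 0,"dy": -0.0005,"dz": 0.02,"wx": 0,"wy": 0,"wz": 0},{"jaw": 80,"dx": 0,"dy": -0.0005,"dz": 0.04,"wx": 0,"wy": 0,"wz": 0},{"jaw": 80,"dx": 0,"dy": -0.0005,"dz": 0.056,"wx": 0,"wy": 0,"wz": 0},{"jaw": 100,"dx": 0,"dy": -0.0005,"dz": 0.0605,"wx": 0,"wy": 0,"wz": 0},{"jaw": 120,"dx": 0,"dy": -0.0005,"dz": 0.0605,"wx": 0,"wy": 0,"wz": 0},{"jaw": 150,"dx": 0,"dy": -0.0005,"dz": 0.0605,"wx": 0,"wy": 0,"wz": 0},{"jaw": 255,"dx": 0,"dy": -0.0005,"dz": 0.0605,"wx": 0,"wy": 0,"wz": 0},{"jaw": 255,"dx": 0,"dy": -0.0005,"dz": 0.0605,"wx": 0,"wy": 0,"wz": 0},{"jaw": 255,"dx": 0,"dy": -0.0005,"dz": 0.0605,"wx": 0,"wy": 0,"wz": 0},{"jaw": 255,"dx": 0,"dy": -0.0005,"dz": 0.0605,"wx": 0,"wy": 0,"wz": 0}]' --newtons 50

```text
t: 2.75
eef_pos: [439.5, 269.1, 57.2]
tcp_rot: [0.095, 0.995, 0.001, 0.001]
ft_force: [-1.5, -0.9, 10.6]
opening: 0.225
gripper_force: 48.6
```

Request:
arm_command --moves '[{"jaw": 255,"dx": 0,"dy": 0,"dz": -0.01,"wx": 0,"wy": 0,"wz": 0},{"jaw": 255,"dx": 0,"dy": 0,"dz": -0.035,"wx": 0,"wy": 0,"wz": 0},{"jaw": 255,"dx": -0.002,"dy": -0.006,"dz": -0.07,"wx": 0,"wy": 0,"wz": 4},{"jaw": 255,"dx": -0.01,"dy": -0.028,"dz": -0.1,"wx": 0,"wy": 0,"wz": 10},{"jaw": 255,"dx": -0.022,"dy": -0.058,"dz": -0.13,"wx": 0,"wy": 0,"wz": 17},{"jaw": 255,"dx": -0.035,"dy": -0.09,"dz": -0.155,"wx": 0,"wy": 0,"wz": 24},{"jaw": 255,"dx": -0.048,"dy": -0.124,"dz": -0.18,"wx": 0,"wy": 0,"wz": 31},{"jaw": 255,"dx": -0.061,"dy": -0.16,"dz": -0.195,"wx": 0,"wy": 0,"wz": 38},{"jaw": 255,"dx": -0.075,"dy": -0.197,"dz": -0.205,"wx": 0,"wy": 0,"wz": 45},{"jaw": 255,"dx": -0.089,"dy": -0.234,"dz": -0.209,"wx": 0,"wy": 0,"wz": 52},{"jaw": 255,"dx": -0.103,"dy": -0.27,"dz": -0.209,"wx": 0,"wy": 0,"wz": 58},{"jaw": 255,"dx": -0.116,"dy": -0.305,"dz": -0.209,"wx": 0,"wy": 0,"wz": 64}]'

```text
t: 3.75
eef_pos: [494.9, -55.1, 266.6]
tcp_rot: [0.611, 0.792, 0.001, 0.001]
ft_force: [1.8, 0.1, -2.2]
opening: 0.224
gripper_force: 49.5
```

Run:
```python
from h import *
s=arm.read_state();print(s['t'],s['eef_pos'].round(1),s['joint_pos'].round(3),s['ft_force'].round(1),s['opening'],s['gripper_force'],s['tcp_rot'].round(3))
```

```text
3.75 [494.9 -55.1 266.6] [-0.337  0.328  0.418  1.934 -0.168  0.911  0.422] [ 1.8  0.1 -2.2] 0.22380284397881878 49.494917776901275 [0.611 0.792 0.001 0.001]
```

Request:
arm_command --moves '[{"jaw": 255,"dx": -0.03,"dy": -0.002,"dz": 0,"wx": 0,"wy": 0,"wz": 3},{"jaw": 255,"dx": -0.05,"dy": -0.004,"dz": 0,"wx": 0,"wy": 0,"wz": 6},{"jaw": 255,"dx": -0.06,"dy": -0.005,"dz": 0,"wx": 0,"wy": 0,"wz": 6},{"jaw": 255,"dx": -0.06,"dy": -0.005,"dz": 0,"wx": 0,"wy": 0,"wz": 6},{"jaw": 255,"dx": -0.06,"dy": -0.005,"dz": 0,"wx": 0,"wy": 0,"wz": 6}]'

```text
t: 4.17
eef_pos: [505.6, -111.4, 265.2]
tcp_rot: [0.649, 0.761, 0.0, -0.0]
ft_force: [0.1, 0.9, -4.1]
opening: 0.223
gripper_force: 49.5
```

Run:
```python
from h import *
s=arm.read_state();print(s['t'],s['eef_pos'].round(1),s['joint_pos'].round(3),s['ft_force'].round(1),s['tcp_rot'].round(3))
w,c=snap('wrist','wrist3.png')
import pickle;pickle.dump(c,open('c3.pkl','wb'))
print(proj(c,[498,-52,160.5]))
```

```text
4.1667 [ 505.6 -111.4  265.2] [-0.242  0.369  0.451  1.888 -0.199  0.928  0.462] [ 0.1  0.9 -4.1] [ 0.649  0.761  0.    -0.   ]
[324.79387314 144.53910167]
```

View pics/wrist3.png

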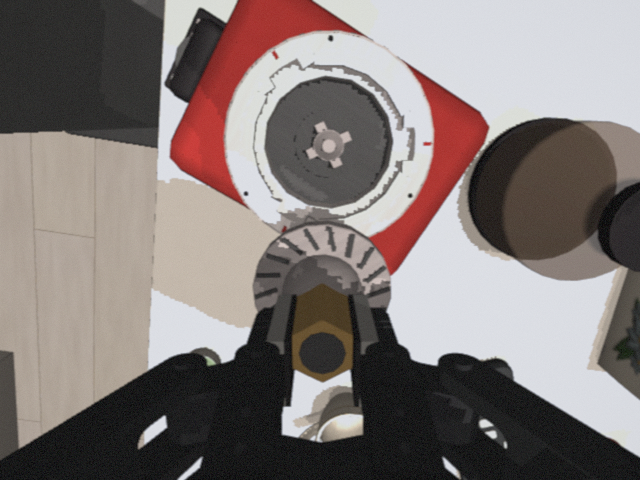

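The wrist view shows the collar centred near (329,146). Its black dots are at (331,37), (246,193) and (410,195), and its red marks at (275,54), (427,143) and (284,230). The splines form an X at the centre, and the burr hangs level in the jaws.

Run:
```python
from h import *
import pickle;c=pickle.load(open('c3.pkl','rb'))
im=cv2.imread('pics/wrist3.png');g=im.max(2)
def circ(U,z):
    T=np.array([onz(c,u,v,z)[:2] for u,v in U]);x=np.linalg.solve(np.c_[2*T,np.ones(3)],(T**2).sum(1));d=T-x[:2]
    return x[:2].round(1),np.linalg.norm(d,axis=1).round(1),np.degrees(np.arctan2(d[:,1],d[:,0])).round(1)
def ref(u,v,r=5):
    p=255-g[v-r:v+r+1,u-r:u+r+1].astype(float);p=np.clip(p-p.max()*.6,0,None);yy,xx=np.mgrid[v-r:v+r+1,u-r:u+r+1];return (p*xx).sum()/p.sum(),(p*yy).sum()/p.sum()
D=[ref(*p) for p in[(331,38),(246,193),(410,195)]];print(np.round(D,1));print('dots',circ(D,160.5))
hs=cv2.cvtColor(im,cv2.COLOR_BGR2HSV)
M=[]
for u,v in[(275,54),(427,143)]:
    s=hs[v-9:v+10,u-9:u+10];m=((s[...,1]>90)&((s[...,0]<10)|(s[...,0]>170)));yy,xx=np.nonzero(m);M.append((xx.mean()+u-9,yy.mean()+v-9))
cen=circ(D,160.5)[0]
for p in M:
    d=onz(c,*p,160.5)[:2]-cen;print('mark',np.degrees(np.arctan2(d[1],d[0])),np.linalg.norm(d))
# splines: bright in centre
m=np.zeros(g.shape,np.uint8);m[118:178,298:362]=(g[118:178,298:362]>135)*255
P=np.argwhere(m>0)[:,::-1];X=np.array([onz(c,u,v,152)[:2] for u,v in P]);d=X-cen;r=np.linalg.norm(d,axis=1);k=(r>9)&(r<14)
th=np.arctan2(d[k,1],d[k,0]);z=np.exp(4j*th).mean();print('n',k.sum(),'spline yaw mod90',np.degrees(np.angle(z))/4,abs(z), 'median offs',X[r<15].mean(0)-cen)
print(np.histogram(np.degrees(th)%90,bins=9,range=(0,90))[0])
print('burr bottom',proj(c,[505.6,-111.4,211]))
cv2.imwrite('pics/c3.png',cv2.resize(im[95:200,270:390],(686,600),interpolation=2))
```

```text
[[330.3  37.9]
 [245.5 193.2]
 [409.8 195.2]]
dots (array([500. , -52.2]), array([51.4, 51.4, 51.4]), array([  98.5, -141.5,  -21.5]))
mark 130.8595829557018 54.11262157059683
mark 10.289662893985847 54.72112624783546
n 278 spline yaw mod90 33.4697920927005 0.8339877425823394 median offs [0.60589614 1.20659856]
[ 0 10 96 94 78  0  0  0  0]
burr bottom [321.00777542 288.31608883]
```

View pics/c3.png

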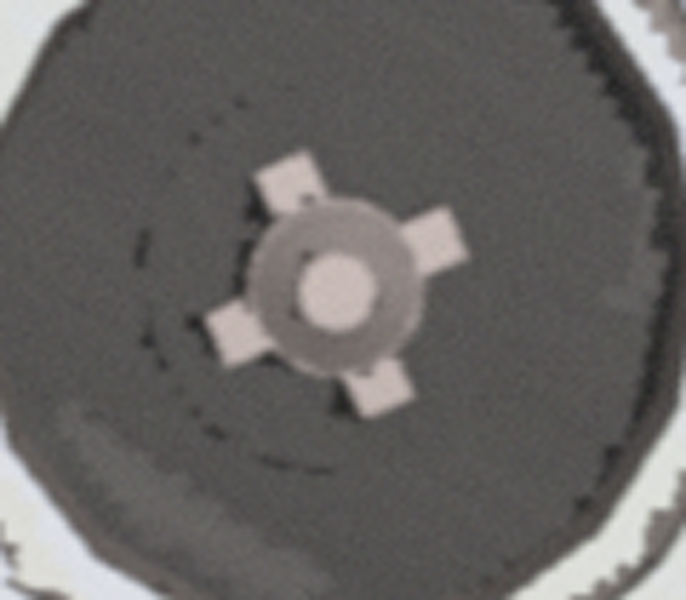

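Run:
```python
from h import *
import pickle;c=pickle.load(open('c3.pkl','rb'))
T=np.array([onz(c,270+u/5.717-.4,95+v/5.717-.4,152)[:2] for u,v in[(290,185),(437,240),(235,330),(380,385)]])
cc=T.mean(0);d=T-cc;print(cc,np.linalg.norm(d,axis=1),np.degrees(np.arctan2(d[:,1],d[:,0]))%90)
# flange underside extent of held burr, nearest edge row toward collar
im=cv2.imread('pics/wrist3.png').max(2)
C=np.array([505.6,-111.4]);x=np.array([np.cos(np.radians(99.1)),np.sin(np.radians(99.1))])
for z in(211,219):print(z,proj(c,[*(C+30*x),z]),proj(c,[*(C-30*np.array([x[1],-x[0]])),z]),proj(c,[*(C+30*np.array([x[1],-x[0]])),z]))
print(im[212:230,322])
w=np.array([500,-52.2])-C
for t in(cc,np.array([500,-52.2])):
    w=t-C;print('dx',w@x,'dy',w@np.array([x[1],-x[0]]))
```

```text
[500.01950081 -52.17331637] [10.18643578 10.46713873 10.43729038 10.2673137 ] [34.25010378 32.92387458 32.47621033 34.07127228]
211 [321.06452674 223.10104627] [253.88272697 288.26154507] [388.09367459 288.37060077]
219 [321.05030091 227.80453925] [250.95348414 295.56898006] [390.98743381 295.67831914]
[122 122 121 120 119 114 102 100 109  88  71  76 107 150 179 187 185 182]
dx 59.36384611169034 dy 3.8569158618215993
dx 59.34058253627907 dy 3.833440263660289
```

Request:
arm_command --moves '[{"jaw": 255,"dx": 0.015,"dy": 0.001,"dz": 0,"wx": 0,"wy": 0,"wz": -3},{"jaw": 255,"dx": 0.04,"dy": 0.003,"dz": 0,"wx": 0,"wy": 0,"wz": -6},{"jaw": 255,"dx": 0.0555,"dy": 0.0037,"dz": 0.01,"wx": 0,"wy": 0,"wz": -9.4},{"jaw": 255,"dx": 0.0594,"dy": 0.0038,"dz": 0.025,"wx": 0,"wy": 0,"wz": -9.4},{"jaw": 255,"dx": 0.0594,"dy": 0.0038,"dz": 0.04,"wx": 0,"wy": 0,"wz": -9.4},{"jaw": 255,"dx": 0.0594,"dy": 0.0038,"dz": 0.04,"wx": 0,"wy": 0,"wz": -9.4},{"jaw": 255,"dx": 0.0594,"dy": 0.0038,"dz": 0.04,"wx": 0,"wy": 0,"wz": -9.4}]'

```text
t: 4.8
eef_pos: [499.8, -51.6, 224.9]
tcp_rot: [0.583, 0.812, -0.0, -0.001]
ft_force: [-0.4, -0.2, -2.3]
opening: 0.226
gripper_force: 49.4
```

Request:
arm_command --moves '[{"jaw": 255,"dx": -0.0006,"dy": 0,"dz": 0.006,"wx": 0,"wy": 0,"wz": 0},{"jaw": 255,"dx": -0.0006,"dy": 0,"dz": 0.013,"wx": 0,"wy": 0,"wz": 0},{"jaw": 255,"dx": -0.0006,"dy": 0,"dz": 0.016,"wx": 0,"wy": 0,"wz": 0},{"jaw": 255,"dx": -0.0006,"dy": 0,"dz": 0.018,"wx": 0,"wy": 0,"wz": 0},{"jaw": 255,"dx": -0.0006,"dy": 0,"dz": 0.0195,"wx": 0,"wy": 0,"wz": 0},{"jaw": 255,"dx": -0.0006,"dy": 0,"dz": 0.021,"wx": 0,"wy": 0,"wz": 0},{"jaw": 255,"dx": -0.0006,"dy": 0,"dz": 0.021,"wx": 0,"wy": 0,"wz": 0}]'

```text
t: 5.38
eef_pos: [500.8, -53.6, 205.3]
tcp_rot: [0.585, 0.811, 0.001, 0.0]
ft_force: [-10.1, 1.5, 34.6]
opening: 0.222
gripper_force: 54.4
```

Request:
arm_command --moves '[{"jaw": 255,"dx": 0.0011,"dy": -0.0008,"dz": -0.001,"wx": 0,"wy": 0,"wz": 0},{"jaw": 255,"dx": 0.0011,"dy": -0.0008,"dz": -0.0005,"wx": 0,"wy": 0,"wz": 5},{"jaw": 255,"dx": 0.0011,"dy": -0.0008,"dz": -0.0005,"wx": 0,"wy": 0,"wz": 10},{"jaw": 255,"dx": 0.0011,"dy": -0.0008,"dz": -0.0005,"wx": 0,"wy": 0,"wz": 15},{"jaw": 255,"dx": 0.0011,"dy": -0.0008,"dz": -0.0005,"wx": 0,"wy": 0,"wz": 20},{"jaw": 255,"dx": 0.0011,"dy": -0.0008,"dz": -0.0005,"wx": 0,"wy": 0,"wz": 25},{"jaw": 255,"dx": 0.0011,"dy": -0.0008,"dz": -0.0003,"wx": 0,"wy": 0,"wz": 30},{"jaw": 255,"dx": 0.0011,"dy": -0.0008,"dz": 0,"wx": 0,"wy": 0,"wz": 30},{"jaw": 255,"dx": 0.0011,"dy": -0.0008,"dz": 0.0005,"wx": 0,"wy": 0,"wz": 30}]'

```text
t: 6.13
eef_pos: [500.8, -53.2, 205.3]
tcp_rot: [0.775, 0.632, 0.002, 0.001]
ft_force: [-6.8, -0.9, 44.6]
opening: 0.222
gripper_force: 55.7
```

Request:
arm_command --moves '[{"jaw": 255,"dx": 0.0006,"dy": -0.0006,"dz": -0.0018,"wx": 0,"wy": 0,"wz": 3},{"jaw": 255,"dx": 0.0006,"dy": -0.0006,"dz": -0.0016,"wx": 0,"wy": 0,"wz": 9},{"jaw": 255,"dx": 0.0006,"dy": -0.0006,"dz": -0.0016,"wx": 0,"wy": 0,"wz": 15},{"jaw": 255,"dx": 0.0006,"dy": -0.0006,"dz": -0.0014,"wx": 0,"wy": 0,"wz": 20},{"jaw": 255,"dx": 0.0006,"dy": -0.0006,"dz": -0.0012,"wx": 0,"wy": 0,"wz": 25},{"jaw": 255,"dx": 0.0006,"dy": -0.0006,"dz": -0.001,"wx": 0,"wy": 0,"wz": 30},{"jaw": 255,"dx": 0.0006,"dy": -0.0006,"dz": -0.001,"wx": 0,"wy": 0,"wz": 30},{"jaw": 255,"dx": 0.0006,"dy": -0.0006,"dz": -0.001,"wx": 0,"wy": 0,"wz": 30}]'

```text
t: 6.8
eef_pos: [498.9, -52.1, 204.4]
tcp_rot: [0.911, 0.412, -0.0, 0.0]
ft_force: [-0.1, -3.5, -1.5]
opening: 0.225
gripper_force: 49.7
```

Request:
arm_command --moves '[{"jaw": 255,"dx": 0,"dy": 0,"dz": 0.002,"wx": 0,"wy": 0,"wz": 0},{"jaw": 255,"dx": 0,"dy": 0,"dz": 0.004,"wx": 0,"wy": 0,"wz": 0},{"jaw": 255,"dx": 0,"dy": 0,"dz": 0.006,"wx": 0,"wy": 0,"wz": 0},{"jaw": 255,"dx": 0,"dy": 0,"dz": 0.008,"wx": 0,"wy": 0,"wz": 0},{"jaw": 255,"dx": 0,"dy": 0,"dz": 0.009,"wx": 0,"wy": 0,"wz": 0},{"jaw": 255,"dx": 0,"dy": 0,"dz": 0.01,"wx": 0,"wy": 0,"wz": 0}]'

```text
t: 7.3
eef_pos: [498.9, -52.2, 194.2]
tcp_rot: [0.912, 0.411, 0.0, 0.0]
ft_force: [-0.5, -5.8, 7.1]
opening: 0.221
gripper_force: 50.9
```

Request:
arm_command --moves '[{"jaw": 255,"dx": 0,"dy": 0.0003,"dz": 0.0005,"wx": 0,"wy": 0,"wz": 0},{"jaw": 255,"dx": 0,"dy": 0.0003,"dz": 0.001,"wx": 0,"wy": 0,"wz": 0},{"jaw": 255,"dx": 0,"dy": 0.0003,"dz": 0.0015,"wx": 0,"wy": 0,"wz": 0},{"jaw": 255,"dx": 0,"dy": 0.0003,"dz": 0.0018,"wx": 0,"wy": 0,"wz": 0},{"jaw": 255,"dx": 0,"dy": 0.0003,"dz": 0.0018,"wx": 0,"wy": 0,"wz": 0}]'

```text
t: 7.72
eef_pos: [499.1, -52.3, 193.9]
tcp_rot: [0.912, 0.411, 0.001, -0.001]
ft_force: [-13.9, -1.0, 44.5]
opening: 0.222
gripper_force: 55.8
```

Request:
arm_command --moves '[{"jaw": 255,"dx": 0,"dy": 0,"dz": -0.0018,"wx": 0,"wy": 0,"wz": 0},{"jaw": 200,"dx": 0,"dy": 0,"dz": -0.0018,"wx": 0,"wy": 0,"wz": 0},{"jaw": 140,"dx": 0,"dy": 0,"dz": -0.0018,"wx": 0,"wy": 0,"wz": 0},{"jaw": 100,"dx": 0,"dy": 0,"dz": -0.002,"wx": 0,"wy": 0,"wz": 0},{"jaw": 100,"dx": 0,"dy": 0,"dz": -0.002,"wx": 0,"wy": 0,"wz": 0},{"jaw": 100,"dx": 0,"dy": 0,"dz": -0.015,"wx": 0,"wy": 0,"wz": 0},{"jaw": 100,"dx": 0,"dy": 0,"dz": -0.04,"wx": 0,"wy": 0,"wz": 0},{"jaw": 0,"dx": 0,"dy": 0,"dz": -0.07,"wx": 0,"wy": 0,"wz": -5},{"jaw": 0,"dx": 0,"dy": 0,"dz": -0.08,"wx": 0,"wy": 0,"wz": -10},{"jaw": 0,"dx": 0,"dy": 0,"dz": -0.08,"wx": 0,"wy": 0,"wz": -15.2}]'

```text
t: 8.55
eef_pos: [500.0, -51.9, 274.8]
tcp_rot: [0.848, 0.529, 0.002, 0.001]
ft_force: [0.1, 0.5, -0.5]
opening: 0.989
gripper_force: 0.0
```

Run:
```python
from h import *
import pickle
s=arm.read_state();print(s['t'],s['eef_pos'].round(1),s['joint_pos'].round(3),s['ft_force'].round(1),s['tcp_rot'].round(3))
w,c=snap('wrist','wrist4.png');pickle.dump(c,open('c4.pkl','wb'))
hs=cv2.cvtColor(w,cv2.COLOR_RGB2HSV);m=cv2.inRange(hs,(15,100,60),(40,255,255))
u,v=proj(c,[499,-52.3,196]);print(u,v)
M=np.zeros_like(m);a,b=int(v),int(u);M[max(0,a-45):a+45,b-45:b+45]=m[max(0,a-45):a+45,b-45:b+45]
cs,_=cv2.findContours(M,0,1);k=cv2.convexHull(max(cs,key=cv2.contourArea));print(cv2.contourArea(k))
P=np.array([onz(c,*p,196)[:2] for p in k[:,0]],np.float32);print(cv2.minEnclosingCircle(P))
```

```text
8.55 [500.  -51.9 274.8] [-0.517  0.362  0.655  1.921 -0.271  0.943 -0.188] [ 0.1  0.5 -0.5] [0.848 0.529 0.002 0.001]
319.74942475737885 271.4808756862941
1732.0
((501.51806640625, -47.33379364013672), 14.763903617858887)
```

View pics/wrist4.png

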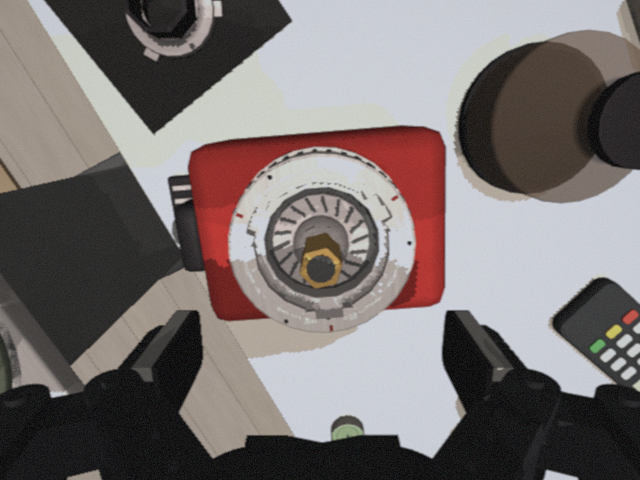

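The lower burr sits deep in the collar on the shaft, with its post top at (320,268). The collar dots are at (269,177), (409,242) and (286,321). Now the upper burr.

Request:
arm_command --moves '[{"jaw": 0,"dx": 0.016,"dy": -0.012,"dz": 0,"wx": 0,"wy": 0,"wz": 0},{"jaw": 0,"dx": 0.045,"dy": -0.034,"dz": 0,"wx": 0,"wy": 0,"wz": 0},{"jaw": 0,"dx": 0.075,"dy": -0.057,"dz": 0,"wx": 0,"wy": 0,"wz": 0},{"jaw": 0,"dx": 0.105,"dy": -0.08,"dz": 0.01,"wx": 0,"wy": 0,"wz": 0},{"jaw": 0,"dx": 0.133,"dy": -0.102,"dz": 0.03,"wx": 0,"wy": 0,"wz": 0},{"jaw": 0,"dx": 0.153,"dy": -0.117,"dz": 0.06,"wx": 0,"wy": 0,"wz": 0},{"jaw": 0,"dx": 0.162,"dy": -0.124,"dz": 0.08,"wx": 0,"wy": 0,"wz": 0},{"jaw": 0,"dx": 0.1636,"dy": -0.125,"dz": 0.09,"wx": 0,"wy": 0,"wz": 0},{"jaw": 0,"dx": 0.1636,"dy": -0.125,"dz": 0.09,"wx": 0,"wy": 0,"wz": 0},{"jaw": 0,"dx": 0.1636,"dy": -0.125,"dz": 0.09,"wx": 0,"wy": 0,"wz": 0}]'

```text
t: 9.43
eef_pos: [459.8, 149.0, 182.6]
tcp_rot: [0.85, 0.527, -0.0, 0.0]
ft_force: [-0.6, -0.1, 0.3]
opening: 1.002
gripper_force: 0.0
```

```bash
cat > m5.py <<'E'
from h import *
import pickle
s=arm.read_state();a=np.degrees(2*np.arctan2(s['tcp_rot'][1],s['tcp_rot'][0]));print(s['t'],s['eef_pos'].round(1),s['joint_pos'].round(3),a)
w,c=snap('wrist','wrist5.png');pickle.dump(c,open('c5.pkl','wb'))
# flange bright blob: outline at z=3..11; bright pixels within expected neighbourhood
u,v=proj(c,[459.6,149.9,11]);print('expect',u,v)
g=w.max(2);M=np.zeros_like(g);U,V=int(u),int(v);M[max(0,V-110):V+110,U-110:U+110]=(g>130)[max(0,V-110):V+110,U-110:U+110]*255
M=cv2.morphologyEx(M,3,np.ones((5,5)));cs,_=cv2.findContours(M,0,1)
for k in sorted(cs,key=cv2.contourArea)[-3:]:
    P=np.array([onz(c,*p,9)[:2] for p in k[:,0]]);print(cv2.contourArea(k),P.min(0),P.max(0),len(P),k[:,0].min(0),k[:,0].max(0))
E
python3 m5.py
```

```text
9.4333 [459.8 149.  182.6] [-0.846  0.462  0.541  2.056 -0.356  0.715 -0.54 ] 63.548768857656285
expect 320.730636497434 223.53116966899404
2203.0 [356.22263582  86.65870636] [388.94715481 165.13874878] 202 [210 254] [276 332]
3234.5 [421.17258799 113.30423574] [498.82090794 192.19406384] 453 [269 170] [378 274]
5179.5 [408.60548407  33.17882625] [522.29813989  96.9070857 ] 333 [304 249] [429 332]
```

```bash
python3 -c "
import cv2;i=cv2.imread('pics/wrist5.png');cv2.imwrite('pics/c5.png',cv2.resize(i[130:330,220:440],(660,600),interpolation=2))"
```

```text
(no output)
```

View pics/c5.png

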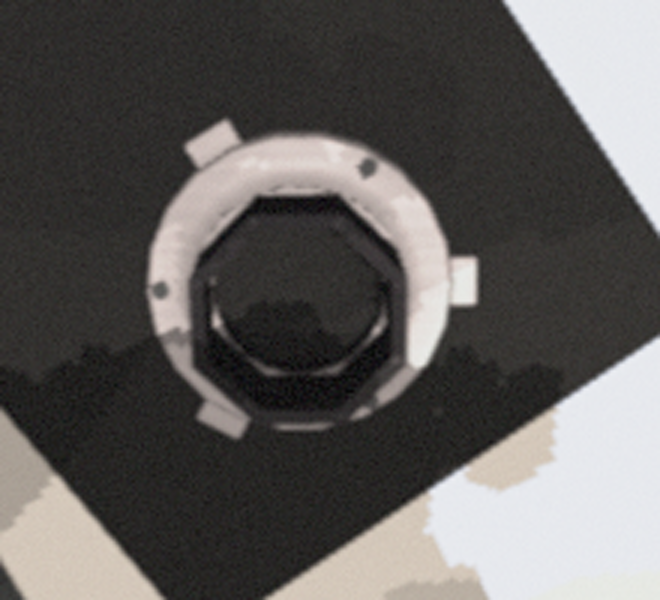

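The crop shows the upper burr with tabs at (206,134), (476,281) and (219,430). Its octagon flats lie square to the jaws.

Run:
```python
from h import *
import pickle;c=pickle.load(open('c5.pkl','rb'));c4=pickle.load(open('c4.pkl','rb'))
T=np.array([onz(c,220+u/3-.3,130+v/3-.3,8)[:2] for u,v in[(206.5,134),(476,281),(219,430)]])
x=np.linalg.solve(np.c_[2*T,np.ones(3)],(T**2).sum(1))[:2];d=T-x;print('upper',x,np.linalg.norm(d,axis=1),np.degrees(np.arctan2(d[:,1],d[:,0])))
g=cv2.imread('pics/wrist4.png').max(2)
def ref(u,v,r=5):
    p=255-g[v-r:v+r+1,u-r:u+r+1].astype(float);p=np.clip(p-p.max()*.6,0,None);yy,xx=np.mgrid[v-r:v+r+1,u-r:u+r+1];return (p*xx).sum()/p.sum(),(p*yy).sum()/p.sum()
T=np.array([onz(c4,*ref(*p),160.5)[:2] for p in[(269,177),(409,242),(286,321)]]);y=np.linalg.solve(np.c_[2*T,np.ones(3)],(T**2).sum(1))[:2];d=T-y;print('collar',y,np.linalg.norm(d,axis=1),np.degrees(np.arctan2(d[:,1],d[:,0])))
s=np.array([459.8,149.0]);a=np.radians(63.55);X=np.array([np.cos(a),np.sin(a)]);Y=np.array([X[1],-X[0]]);print((x-s)@X,(x-s)@Y)
```

```text
upper [458.19945716 148.65145295] [42.60167381 42.60167381 42.60167381] [  94.50889027  -24.92313385 -145.08584214]
collar [500.13037937 -52.08923408] [51.39882615 51.39882615 51.39882615] [  98.46107809  -21.61609763 -141.44773759]
-1.0249707879464323 -1.277754796079088
```

Request:
arm_command --moves '[{"jaw": 0,"dx": -0.001,"dy": -0.001,"dz": 0.015,"wx": 0,"wy": 0,"wz": -1},{"jaw": 0,"dx": -0.001,"dy": -0.001,"dz": 0.045,"wx": 0,"wy": 0,"wz": -1.2},{"jaw": 0,"dx": -0.001,"dy": -0.001,"dz": 0.075,"wx": 0,"wy": 0,"wz": -1.2},{"jaw": 0,"dx": -0.001,"dy": -0.001,"dz": 0.1,"wx": 0,"wy": 0,"wz": -1.2},{"jaw": 0,"dx": -0.001,"dy": -0.001,"dz": 0.12,"wx": 0,"wy": 0,"wz": -1.2},{"jaw": 0,"dx": -0.001,"dy": -0.001,"dz": 0.135,"wx": 0,"wy": 0,"wz": -1.2},{"jaw": 0,"dx": -0.001,"dy": -0.001,"dz": 0.141,"wx": 0,"wy": 0,"wz": -1.2},{"jaw": 0,"dx": -0.001,"dy": -0.001,"dz": 0.141,"wx": 0,"wy": 0,"wz": -1.2},{"jaw": 0,"dx": -0.001,"dy": -0.001,"dz": 0.141,"wx": 0,"wy": 0,"wz": -1.2}]'

```text
t: 10.23
eef_pos: [459.0, 149.2, 42.5]
tcp_rot: [0.844, 0.536, 0.001, 0.0]
ft_force: [0.1, -0.2, 0.1]
opening: 0.995
gripper_force: 0.0
```

Request:
arm_command --moves '[{"jaw": 30,"dx": -0.0008,"dy": -0.0005,"dz": 0.001,"wx": 0,"wy": 0,"wz": 0},{"jaw": 60,"dx": -0.0008,"dy": -0.0005,"dz": 0.001,"wx": 0,"wy": 0,"wz": 0},{"jaw": 85,"dx": -0.0008,"dy": -0.0005,"dz": 0.001,"wx": 0,"wy": 0,"wz": 0},{"jaw": 105,"dx": -0.0008,"dy": -0.0005,"dz": 0.001,"wx": 0,"wy": 0,"wz": 0},{"jaw": 140,"dx": -0.0008,"dy": -0.0005,"dz": 0.001,"wx": 0,"wy": 0,"wz": 0},{"jaw": 255,"dx": -0.0008,"dy": -0.0005,"dz": 0.001,"wx": 0,"wy": 0,"wz": 0},{"jaw": 255,"dx": -0.0008,"dy": -0.0005,"dz": 0.001,"wx": 0,"wy": 0,"wz": 0},{"jaw": 255,"dx": -0.0008,"dy": -0.0005,"dz": 0.001,"wx": 0,"wy": 0,"wz": 0}]' --newtons 60

```text
t: 10.9
eef_pos: [457.6, 149.3, 41.1]
tcp_rot: [0.844, 0.536, 0.0, -0.0]
ft_force: [-2.7, -1.0, 15.3]
opening: 0.539
gripper_force: 60.0
```

Request:
arm_command --moves '[{"jaw": 255,"dx": 0,"dy": 0,"dz": -0.01,"wx": 0,"wy": 0,"wz": 0},{"jaw": 255,"dx": 0,"dy": 0,"dz": -0.035,"wx": 0,"wy": 0,"wz": 0},{"jaw": 255,"dx": 0,"dy": 0,"dz": -0.07,"wx": 0,"wy": 0,"wz": -5},{"jaw": 255,"dx": -0.005,"dy": 0.004,"dz": -0.105,"wx": 0,"wy": 0,"wz": -10},{"jaw": 255,"dx": -0.02,"dy": 0.015,"dz": -0.14,"wx": 0,"wy": 0,"wz": -15},{"jaw": 255,"dx": -0.04,"dy": 0.03,"dz": -0.17,"wx": 0,"wy": 0,"wz": -20},{"jaw": 255,"dx": -0.065,"dy": 0.049,"dz": -0.195,"wx": 0,"wy": 0,"wz": -25},{"jaw": 255,"dx": -0.092,"dy": 0.069,"dz": -0.21,"wx": 0,"wy": 0,"wz": -30},{"jaw": 255,"dx": -0.12,"dy": 0.09,"dz": -0.215,"wx": 0,"wy": 0,"wz": -35},{"jaw": 255,"dx": -0.145,"dy": 0.109,"dz": -0.215,"wx": 0,"wy": 0,"wz": -35.7},{"jaw": 255,"dx": -0.16,"dy": 0.12,"dz": -0.215,"wx": 0,"wy": 0,"wz": -35.7},{"jaw": 255,"dx": -0.1645,"dy": 0.1238,"dz": -0.215,"wx": 0,"wy": 0,"wz": -35.7}]'

```text
t: 11.9
eef_pos: [499.4, -56.0, 256.3]
tcp_rot: [0.641, 0.768, -0.0, 0.001]
ft_force: [-1.0, -0.3, -2.6]
opening: 0.536
gripper_force: 63.4
```

Request:
arm_command --moves '[{"jaw": 255,"dx": 0,"dy": 0,"dz": 0,"wx": 0,"wy": 0,"wz": 0},{"jaw": 255,"dx": 0,"dy": 0,"dz": 0,"wx": 0,"wy": 0,"wz": 0},{"jaw": 255,"dx": 0,"dy": 0,"dz": 0,"wx": 0,"wy": 0,"wz": 0}]'

```text
t: 12.15
eef_pos: [499.4, -51.1, 255.5]
tcp_rot: [0.638, 0.77, -0.0, -0.0]
ft_force: [-0.1, 0.1, -3.1]
opening: 0.54
gripper_force: 63.4
```

Request:
arm_command --moves '[{"jaw": 255,"dx": 0,"dy": 0,"dz": 0.015,"wx": 0,"wy": 0,"wz": 0},{"jaw": 255,"dx": 0,"dy": 0,"dz": 0.032,"wx": 0,"wy": 0,"wz": 0},{"jaw": 255,"dx": 0,"dy": 0,"dz": 0.045,"wx": 0,"wy": 0,"wz": 0},{"jaw": 255,"dx": 0,"dy": 0,"dz": 0.052,"wx": 0,"wy": 0,"wz": 0},{"jaw": 255,"dx": 0,"dy": 0,"dz": 0.052,"wx": 0,"wy": 0,"wz": 0},{"jaw": 255,"dx": 0,"dy": 0,"dz": 0.052,"wx": 0,"wy": 0,"wz": 0}]'

```text
t: 12.65
eef_pos: [499.6, -51.9, 203.7]
tcp_rot: [0.639, 0.769, -0.0, -0.0]
ft_force: [-0.6, 0.0, -1.6]
opening: 0.537
gripper_force: 63.4
```

Position is on target. Lowering gently through the slots.

Request:
arm_command --moves '[{"jaw": 255,"dx": 0,"dy": 0,"dz": 0.002,"wx": 0,"wy": 0,"wz": 0},{"jaw": 255,"dx": 0,"dy": 0,"dz": 0.004,"wx": 0,"wy": 0,"wz": 0},{"jaw": 255,"dx": 0,"dy": 0,"dz": 0.0055,"wx": 0,"wy": 0,"wz": 0},{"jaw": 255,"dx": 0,"dy": 0,"dz": 0.0065,"wx": 0,"wy": 0,"wz": 0},{"jaw": 255,"dx": 0,"dy": 0,"dz": 0.0065,"wx": 0,"wy": 0,"wz": 0}]'

```text
t: 13.07
eef_pos: [499.6, -52.4, 197.0]
tcp_rot: [0.639, 0.769, -0.0, -0.0]
ft_force: [0.5, 2.0, -2.5]
opening: 0.54
gripper_force: 63.4
```

Request:
arm_command --moves '[{"jaw": 255,"dx": 0,"dy": 0,"dz": 0.002,"wx": 0,"wy": 0,"wz": 0},{"jaw": 255,"dx": 0,"dy": 0,"dz": 0.004,"wx": 0,"wy": 0,"wz": 0},{"jaw": 255,"dx": 0,"dy": 0,"dz": 0.006,"wx": 0,"wy": 0,"wz": 0},{"jaw": 255,"dx": 0,"dy": 0,"dz": 0.0075,"wx": 0,"wy": 0,"wz": 0},{"jaw": 255,"dx": 0,"dy": 0,"dz": 0.0085,"wx": 0,"wy": 0,"wz": 0},{"jaw": 255,"dx": 0,"dy": 0,"dz": 0.009,"wx": 0,"wy": 0,"wz": 0},{"jaw": 255,"dx": 0,"dy": 0,"dz": 0.009,"wx": 0,"wy": 0,"wz": 0}]'

```text
t: 13.65
eef_pos: [499.6, -52.4, 188.2]
tcp_rot: [0.639, 0.769, 0.0, -0.0]
ft_force: [-3.5, 1.2, 4.7]
opening: 0.542
gripper_force: 64.2
```

Request:
arm_command --moves '[{"jaw": 255,"dx": 0,"dy": 0,"dz": 0,"wx": 0,"wy": 0,"wz": 3},{"jaw": 255,"dx": 0,"dy": 0,"dz": 0,"wx": 0,"wy": 0,"wz": 8},{"jaw": 255,"dx": 0,"dy": 0,"dz": 0,"wx": 0,"wy": 0,"wz": 13},{"jaw": 255,"dx": 0,"dy": 0,"dz": 0,"wx": 0,"wy": 0,"wz": 18},{"jaw": 255,"dx": 0,"dy": 0,"dz": 0,"wx": 0,"wy": 0,"wz": 22},{"jaw": 255,"dx": 0,"dy": 0,"dz": 0,"wx": 0,"wy": 0,"wz": 25},{"jaw": 255,"dx": 0,"dy": 0,"dz": 0,"wx": 0,"wy": 0,"wz": 27},{"jaw": 255,"dx": 0,"dy": 0,"dz": 0,"wx": 0,"wy": 0,"wz": 27}]'

```text
t: 14.32
eef_pos: [500.0, -52.5, 188.2]
tcp_rot: [0.801, 0.598, 0.0, 0.0]
ft_force: [0.2, -0.2, 1.8]
opening: 0.534
gripper_force: 64.1
```

```bash
cat > st.py <<'E'
from h import *
s=arm.read_state();print(s['t'],s['eef_pos'].round(1),s['ft_force'].round(1),s['ft_torque'].round(2),s['joint_pos'].round(3),np.degrees(2*np.arctan2(s['tcp_rot'][1],s['tcp_rot'][0])).round(2))
E
python3 st.py
```

```text
14.3167 [500.  -52.5 188.2] [ 0.2 -0.2  1.8] [ 0.03  0.01 -0.12] [-0.417  0.48   0.542  2.005 -0.357  0.749  0.051] 73.46
```

Request:
arm_command --moves '[{"jaw": 255,"dx": 0,"dy": 0,"dz": 0,"wx": 0,"wy": 0,"wz": 2},{"jaw": 255,"dx": 0,"dy": 0,"dz": 0,"wx": 0,"wy": 0,"wz": 3.5},{"jaw": 255,"dx": 0,"dy": 0,"dz": 0,"wx": 0,"wy": 0,"wz": 4.5},{"jaw": 255,"dx": 0,"dy": 0,"dz": 0,"wx": 0,"wy": 0,"wz": 5.3},{"jaw": 255,"dx": 0,"dy": 0,"dz": 0,"wx": 0,"wy": 0,"wz": 6},{"jaw": 255,"dx": 0,"dy": 0,"dz": 0,"wx": 0,"wy": 0,"wz": 6}]'

```text
t: 14.82
eef_pos: [500.0, -52.2, 188.2]
tcp_rot: [0.831, 0.556, 0.0, 0.0]
ft_force: [0.9, 1.4, 6.1]
opening: 0.538
gripper_force: 64.3
```

```bash
python3 st.py
```

```text
14.8167 [500.  -52.2 188.2] [0.9 1.4 6.1] [ 0.41 -0.12  0.36] [-0.437  0.487  0.57   2.006 -0.378  0.753 -0.031] 67.58
```

Request:
arm_command --moves '[{"jaw": 255,"dx": 0,"dy": 0,"dz": 0,"wx": 0,"wy": 0,"wz": 0.6},{"jaw": 255,"dx": 0,"dy": 0,"dz": 0,"wx": 0,"wy": 0,"wz": 1.2},{"jaw": 255,"dx": 0,"dy": 0,"dz": 0,"wx": 0,"wy": 0,"wz": 1.2}]'

```text
t: 15.07
eef_pos: [500.0, -52.2, 188.2]
tcp_rot: [0.836, 0.548, 0.0, 0.0]
ft_force: [0.7, 0.8, 5.4]
opening: 0.534
gripper_force: 64.4
```

```bash
python3 st.py
```

```text
15.0667 [500.  -52.2 188.2] [0.7 0.8 5.4] [ 0.17 -0.09  1.94] [-0.441  0.488  0.575  2.006 -0.382  0.753 -0.047] 66.5
```

Request:
arm_command --moves '[{"jaw": 255,"dx": 0,"dy": 0,"dz": 0,"wx": 0,"wy": 0,"wz": -0.8},{"jaw": 110,"dx": 0,"dy": 0,"dz": -0.0003,"wx": 0,"wy": 0,"wz": -0.8},{"jaw": 70,"dx": 0,"dy": 0,"dz": -0.0003,"wx": 0,"wy": 0,"wz": -0.8},{"jaw": 30,"dx": 0,"dy": 0,"dz": -0.0005,"wx": 0,"wy": 0,"wz": -0.8},{"jaw": 0,"dx": 0,"dy": 0,"dz": -0.001,"wx": 0,"wy": 0,"wz": -0.8},{"jaw": 0,"dx": 0,"dy": 0,"dz": -0.001,"wx": 0,"wy": 0,"wz": -0.8},{"jaw": 0,"dx": 0,"dy": 0,"dz": -0.02,"wx": 0,"wy": 0,"wz": -0.8},{"jaw": 0,"dx": 0,"dy": 0,"dz": -0.05,"wx": 0,"wy": 0,"wz": -0.8},{"jaw": 0,"dx": 0,"dy": 0,"dz": -0.075,"wx": 0,"wy": 0,"wz": -0.8},{"jaw": 0,"dx": 0,"dy": 0,"dz": -0.09,"wx": 0,"wy": 0,"wz": -0.8},{"jaw": 0,"dx": 0,"dy": 0,"dz": -0.09,"wx": 0,"wy": 0,"wz": -0.8}]'

```text
t: 15.98
eef_pos: [500.7, -52.7, 280.7]
tcp_rot: [0.833, 0.553, 0.002, 0.001]
ft_force: [1.1, -0.2, 0.2]
opening: 1.002
gripper_force: 0.0
```

```bash
python3 st.py
python3 - <<'E'
from h import *
w,c=snap('wrist','wrist6.png')
# ring of burr flange/tabs: brightness profile of throat octagon top (z=188), dark mask
print('axis',proj(c,[500,-52.2,188]))
g=w.max(2)
for z,r in((160.5,42),):
    for a in range(0,360,6):
        u,v=proj(c,[500+r*np.cos(np.radians(a-21.5)),-52.2+r*np.sin(np.radians(a-21.5)),z]);print(a,int(g[int(round(v)),int(round(u))]),end='; ')
cv2.imwrite('pics/c6.png',cv2.resize(w[170:380,210:430,::-1],(629,600),interpolation=2))
E
```

```text
15.9833 [500.7 -52.7 280.7] [ 1.1 -0.2  0.2] [-0.01 -0.04  0.02] [-0.522  0.356  0.662  1.913 -0.267  0.956 -0.134] 67.15
axis [319.42743254 260.56230409]
0 217; 6 216; 12 191; 18 218; 24 206; 30 204; 36 208; 42 206; 48 208; 54 209; 60 206; 66 209; 72 211; 78 208; 84 207; 90 204; 96 208; 102 206; 108 204; 114 204; 120 205; 126 207; 132 199; 138 204; 144 208; 150 215; 156 215; 162 88; 168 216; 174 216; 180 217; 186 211; 192 173; 198 173; 204 170; 210 177; 216 172; 222 170; 228 170; 234 174; 240 170; 246 168; 252 170; 258 168; 264 108; 270 110; 276 108; 282 106; 288 171; 294 176; 300 168; 306 170; 312 174; 318 171; 324 174; 330 172; 336 169; 342 175; 348 174; 354 216;
```

View pics/c6.png

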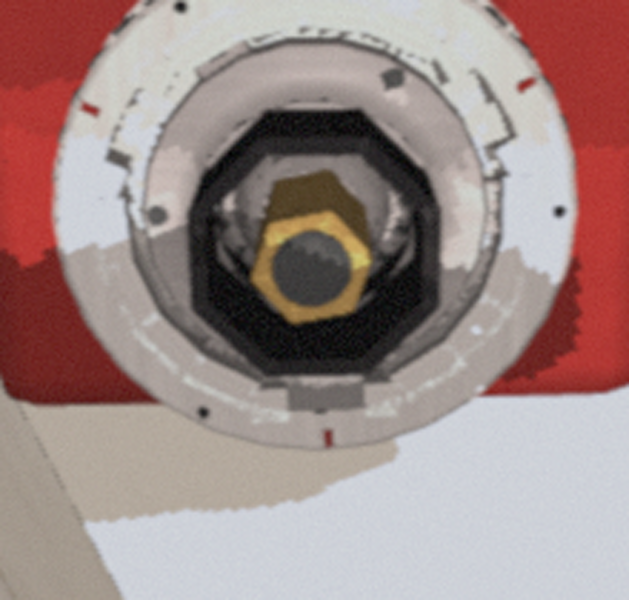

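The slots by the red marks are empty and the throat stands square and level. The tabs lie under the lip toward the black dots, and the arm touches nothing.

```bash
python3 -c "
from workcell import arm
print(arm.finish_job())"
```

```text
the job is handed in; nothing more can be done
None
```

Both burrs are back in the grinder and the job is handed in: the lower burr dropped fully home on the splines, and the upper burr was turned clockwise to its stops under the lip and released. This took about 16 s, and the wrist readings I took while the burrs were against the grinder stayed under 50 N.

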